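# Free the stuck strainer screen

### The arm

A 7-joint arm with a two-finger parallel gripper is mounted at the origin on the work surface. World frame = base frame: x ahead of the robot, y to its left, z up, the work surface at z = 0. Lengths are in m, angles in rad, forces in N, time in s.
With the tool pointing down it reaches from about 0.425 to 1.025 m from the base axis. Payload 3.6 kg.
Tool frame: the origin (TCP) lies at the centre of the arm's flange, where the gripper is bolted on; the fingertips stand 173 mm ahead of it and the grasp point (between the pads) lies 155 mm ahead of it; z points along the fingers, y is the line along which they close (so a half turn about z gives the same grasp; the last joint's range is limited). The gripper opens to 85 mm and grips with 20 to 120 N. Pads are 22 mm wide; open, the fingers measure 114 mm over their backs; the gripper's body (76 mm by 85 mm) begins 54 mm behind the grasp point. The pads swing forward as they close: fully open they stand 13 mm farther back than shut.
Start: joints at [-1.204, 0.591, 0.048, 1.609, -0.033, 0.943, -0.034], TCP at [0.322, 0.649, 0.405] pointing down, gripper open.
Joint ranges: [-2.69, 2.69], [-0.47, 2.24], [-1.27, 1.36], [0.19, 2.51], [-1.53, 4.68], [0.08, 2.07], [-3.09, 3.09]. Speed limits (rad/s): [2.57, 2.57, 3.14, 3.14, 3.14, 3.14, 3.14].

### API

Orientations are given as a rotation vector (axis times angle).
In Python, from workcell import manip gives the robot as it stands.
- The arm moves only by the tool drive_tool, never from a script. Its argument "increments" is a list of rows, each a list of 7 numbers: the shift along the tool's x, y, z normalised to -1 to 1, where 1 is 0.4 m, then the turn, a rotation vector about the tool's x, y, z normalised to -1 to 1, where 1 is 2 pi rad, then the opening, from 0 (shut) to 1 (fully open). A call has 1 to 20 rows; each row is the pose to reach, as a shift and turn from the pose commanded when the call began, along the tool's axes at that moment, turning the shorter way round; what a row does not reach only later rows make up. A row lasts 1/12 s, in which the tool goes at most 41.7 mm and 7.16 degrees, less where a joint would pass 70% of its speed; a pose out of reach is approached as far as the arm can. A call with a number of a shift or a turn outside -1 to 1 is refused whole. A call with a gripper value outside its range is refused whole. The fingers move at their own pace and stop on an object; the grip force is fixed at half the most. Time passes only in rows, so rows that repeat a pose let the fingers close. It gives the time, the measured TCP pose, the force, the opening and the grip force at its end, in the units of the state.
- manip.read_state(): the state, without advancing time (a new reading comes with each control period).
- manip.snapshot(name): name is "scene" or "top"; returns a dict with "pixels" (384x512x3 uint8, red, green, blue), "fx", "fy", "cx", "cy" (pixels), "R" (3x3) and "t" (3): a world point X has camera coordinates R X + t. Camera axes: x right, y down, z forward; pixel columns grow to the right and rows downward; lengths in m; the calibration is good to about 2 mm. A picture is of the moment at which its call begins. There is no depth.
- manip.job_done(): hands the job in; it is judged then, once.
The state is a dict: "clock": time; "joint_positions": joint angles; "qvel": joint speeds; "joint_efforts": joint torques, N m; "ee_pos": TCP position; "orientation": TCP orientation; "ft_force": force on the tool from outside, world axes, zero at the start; "wrist_torque": the same for the moment, N m; "grip_width": opening from 0.0 (shut) to 1.0 (fully open); "finger_force": force on a finger pad.
Only numpy, scipy, OpenCV 4.12 (cv2) and the standard library are available. Lean on these libraries where they do the work, as an engineer would, in place of code of your own. Each camera call takes 0.05 s, during which the arm holds its last target. There are 200 camera calls.

### The job

Dried paint has stuck the framed screen in the rails of the bench strainer: take the soft-face mallet by its handle and tap the screen's narrow tail lightly on one corner and the other in turn, a few millimetres at a time so that it neither jams askew nor takes a hard blow, until both sides have let go; keep your fingers off the screen until then. Lay the mallet down on the bench, draw the screen out by its bow handle and lay it flat in the wash tray, handle up. Leave everything else on the bench where it is.

Things in the scene. Friction and masses are not known exactly. Their poses are not given: they have to be found in the camera images.
- strainer: Bench strainer bolted to the bench: base plate 170 x 150 mm, four legs, a tin below, two level steel C-rails 100 mm long, open at both ends, that hold the screen by its sides. Origin on the bench under the middle of the rails. y runs along the rails (-50 to +50 mm), x across (webs 123 mm apart inside). The screen's tail sticks out at the +y end; the screen comes out toward -y.
- rail_mid (a point): Point midway between the rails on the level of their ledges, 100 mm above the bench, where the screen's underside rests; axes as the strainer. The rails' top lips, 126 mm above the bench, cover 7 mm of each side of the screen, so it cannot be lifted out while between them. At y = +37 mm a hard crust of dried paint on each rail web presses on the side of the screen.
- screen_mid (a point): Middle of the screen's frame, 10 mm above its underside. Framed wire screen, aluminium, 150 mm long (y), 120 mm wide, 20 mm high, 0.4 kg. Its y axis points to the tail: at y = 50 to 75 mm it is only 104 mm wide. It starts 0 to 4 mm toward +y from rail_mid. A side lets go once it has come about 13 mm toward -y from rail_mid (its wide part is past the crust); then the screen slides lightly.
- cassette: The same screen; origin at the centre of its underside. How it behaves when stuck: pushed at one tail corner with some 13 to 17 N, that side creeps toward -y and the other stays; after 4 to 5 mm of lead it jams askew and the force climbs by several newtons per mm. Pushed in the middle, or on while askew, it takes over 20 N. The mallet must never press or strike it with over 20 N.
- tail_near (a point): Point on the flat end face of the screen's tail, 44 mm from its middle toward the screen's -x side (the corner nearer the robot), half-way up the 20 mm high frame (110 mm above the bench): where to tap. The axes are those of the screen; the end face looks toward +y, the tap goes toward -y.
- tail_far (a point): The same at the other tail corner, 44 mm from the middle toward the screen's +x side.
- screen_handle (a point): Middle of the bow handle's level bar over the middle of the screen: bar 82 mm long along the screen's x axis, 10 mm thick (along y), 12 mm high, its centre 50 mm above the screen's underside; 25 mm are free under it down to the frame's strap.
- mallet_grip (a point): Soft-face mallet (0.32 kg) lying on the bench: place to grip its wooden handle (20 mm wide, 26 mm high, level, its centre 24 mm above the bench), 48 mm from the centre of the head. The mallet's +x axis points from the handle to the head; the handle's end is 117 mm behind this point.
- mallet_head (a point): Centre of the mallet's head: aluminium block 38 x 44 x 48 mm with a domed round rubber face (39 mm across) on each side; the faces' crowns are 36 mm from this point along the mallet's y axis, either way. 24 mm above the head's underside.
- wash_tray: Open steel tray standing fixed on the bench, 180 mm (x) by 240 mm (y) outside, 36 mm high, walls and floor 4 mm thick. Origin on the bench under its middle.
- paint_tin: Closed steel paint tin with a paper label, 86 mm across, 95 mm high; origin at the centre of its underside. Bystander.
- thinner_jar: Glass jar with black cap, 60 mm across, 100 mm high; origin at the centre of its underside. Bystander.
- brush: Paint brush 190 mm long, lying; origin under its middle. Bystander.
- filling_knife: Broad-bladed filling knife with black handle, 240 mm long, lying; origin under its middle. Bystander.
- tin_lid: Steel tin lid, 86 mm across, 8 mm thick, lying; origin at the centre of its underside. Bystander.
- flow_cup: Aluminium flow cup on a three-legged stand, about 96 mm across, 90 mm high; origin on the bench under its middle. Bystander.
Mind the look-alikes: they are no part of the job. What is shaped like the part that bears mallet_grip but green is not meant. Leave any red look-alike of the cassette alone.

How it is judged:
On the way, in this order (a step that is already met when the one before it is completed fails the run):
1. the screen is loose: both tail corners have been worked past the crust with the mallet, at least 12 mm toward -y from the middle of the rails (y of each of tail_near, tail_far in the frame of strainer below 0.063 m), for 0.1 s.
2. the screen has been drawn out of the rails (its middle 120 mm or more from the middle of the strainer) (horizontal distance between screen_mid and strainer above 0.12 m), for 0.1 s.
At the end, for the whole second after the job is handed in: The screen lies flat (within 0.06 rad), handle up and still on the wash tray's floor (screen_mid 9 to 19 mm above the tray's origin, within 60 mm of its middle); the mallet lies still on the bench, clear of strainer and tray (head and grip points under 45 mm); both released (z of screen_mid in the frame of wash_tray between 0.009 and 0.019 m and angle between screen_mid's own z axis and vertical below 0.06 rad and horizontal distance between screen_mid and wash_tray below 0.06 m and linear speed of each of cassette, mallet below 0.02 m/s and height (world z) of each of mallet_head, mallet_grip below 0.045 m and contact force between mallet and wash_tray below 0.2 N and horizontal distance between mallet_head and strainer above 0.1 m); the robot touches nothing.
It fails at once if the mallet strikes or presses the screen with more than 20 N (contact force between mallet and cassette above 20 N).
It fails at once if the fingers or the arm touch the screen before both its sides have come 11 mm toward -y from the middle of the rails (contact force between any of the fingers, the arm and cassette above 0.5 N and y of any of tail_near, tail_far in the frame of strainer above 0.064 m).
It fails at once if the screen is thrown or dropped (faster than 0.6 m/s while not held) (linear speed of cassette above 0.6 m/s and contact force between the fingers and cassette below 0.5 N).
It fails at once if a bystander is pushed more than 30 mm from its place (distance of any of paint_tin, thinner_jar, brush, filling_knife, tin_lid, flow_cup from where it was at the start of the episode above 0.03 m).
It also fails if it takes over 67 s, if anything falls off the work surface, if the arm or the gripper's body presses on something with over 40 N, if the wrist force passes 120 N, or if a joint passes its speed limit or range.

## Working session

There is one attempt and no reset: what is moved stays moved. The work goes in short steps, Python scripts to look and compute and a tool call to move; the robot and the scene stay as the last step left them, time stands still between calls to the robot, and variables do not carry over. Pictures are saved under pics/ and viewed, at most 10 in all, crops included, and the job is handed in when it is done.

Besides the shell and the picture viewer there is one more tool, called by a JSON object that holds its "api" and its "payload", one argument or row to a line. drive_tool: Moves the arm, as the interface text tells. Scaled input: -1 to 1 covers 0.4 m each way for a shift and 2 pi rad each way for a turn. Its arguments: {"type":"object","properties":{"increments":{"type":"array"}},"required":["increments"]}

```bash
mkdir -p pics; cat > h.py <<'E'
import numpy as np, cv2
from workcell import manip
from scipy.spatial.transform import Rotation as Ro
def snap(n,f=None):
    s=manip.snapshot(n)
    if f: cv2.imwrite('pics/'+f,s['pixels'][:,:,::-1])
    np.savez(n,**{k:np.array(s[k]) for k in s}); return s
def ray(n,u,v,z):
    s=np.load(n+'.npz'); R=s['R'];t=s['t'];c=-R.T@t
    d=R.T@np.array([(u-s['cx'])/s['fx'],(v-s['cy'])/s['fy'],1]); return c+d*(z-c[2])/d[2]
def proj(n,X):
    s=np.load(n+'.npz'); p=s['R']@np.array(X)+s['t']; return np.round([s['fx']*p[0]/p[2]+s['cx'],s['fy']*p[1]/p[2]+s['cy']],1)
def crop(n,f,x0,y0,x1,y1,k):
    a=np.load(n+'.npz')['pixels'][y0:y1,x0:x1,::-1]; cv2.imwrite('pics/'+f,cv2.resize(a,None,fx=k,fy=k,interpolation=cv2.INTER_CUBIC))
E
python3 - <<'E'
from h import *
a=snap('top');b=snap('scene')
im=np.hstack([a['pixels'],b['pixels']])[:,:,::-1]
cv2.imwrite('pics/a.png',cv2.resize(a['pixels'][:,:,::-1],(800,600),interpolation=cv2.INTER_CUBIC));cv2.imwrite('pics/b.png',cv2.resize(b['pixels'][:,:,::-1],(800,600),interpolation=cv2.INTER_CUBIC))
for s in(a,b): print(s['fx'],s['cx'],s['cy'],np.round(s['R'],3).tolist(),-np.array(s['R']).T@s['t'])
print(manip.read_state())
E
```

```text
449.64887463895093 263.48870315923193 189.35429755952046 [[-0.003, -1.0, 0.005], [-0.996, 0.003, -0.094], [0.094, -0.005, -0.996]] [0.3434644  0.11321563 1.6104015 ]
418.8995393086137 249.6673480308136 192.2189461809287 [[0.715, 0.699, 0.014], [0.576, -0.578, -0.578], [-0.396, 0.421, -0.816]] [ 1.06832086 -0.49227563  1.34794132]
{'clock': 0.1, 'joint_positions': array([-1.20348301,  0.59205848,  0.04827962,  1.60971527, -0.03331185,
        0.94271285, -0.03370296]), 'qvel': array([-3.66837905e-04, -3.83564551e-06, -1.21887766e-03, -3.75630791e-03,
        9.89738430e-04, -6.07069410e-04,  4.47019190e-04]), 'joint_efforts': array([ 5.60738190e-03, -5.50004196e+01,  1.55363459e+00, -1.98825628e+01,
        9.74612514e-03,  3.88361077e-03, -3.81353589e-07]), 'ee_pos': array([0.32217264, 0.64903565, 0.40362385]), 'orientation': array([-0.71723017, -3.05822833,  0.00322593]), 'ft_force': array([-0.09529676,  0.32088638,  0.71801641]), 'wrist_torque': array([-0.03095069,  0.02743807,  0.00449431]), 'finger_force': 0.0, 'grip_width': 0.9993749272098231}
```

View pics/a.png

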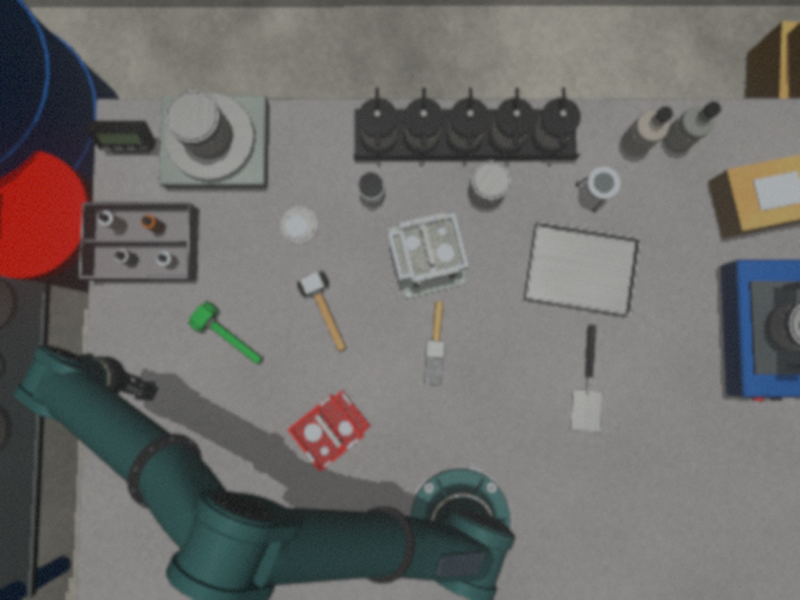

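View pics/b.png

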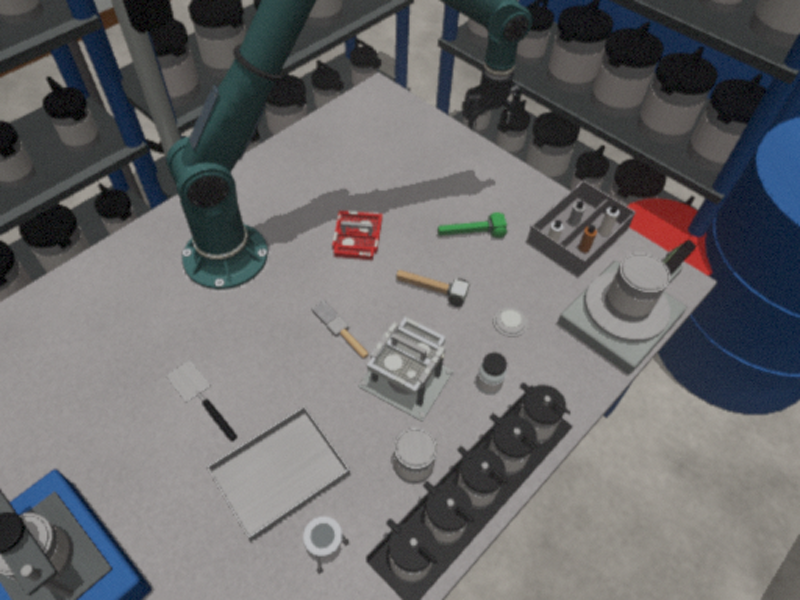

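Candidates (a.png, top): the mallet is the wooden one, head (313,283), and not the green one at (225,330). The screen is the grey one in the strainer at (428,255), and not the red one at (330,430). The tray is at (581,270). I'll check this in one close crop.

```bash
python3 - <<'E'
from h import *
def c(n,x,y,w=66,h=50):
    a=np.load(n+'.npz')['pixels'][y-h//2:y+h//2,x-w//2:x+w//2,::-1]; return cv2.resize(a,(396,300),interpolation=cv2.INTER_CUBIC)
L=[('top',274,163),('top',208,200),('scene',262,230),('scene',278,184)]
m=[c(*l) for l in L]
for n,x,y in L: print(n,'x0,y0',x-33,y-25,'scale 6')
cv2.imwrite('pics/c.png',np.vstack([np.hstack(m[:2]),np.hstack(m[2:])]))
E
```

```text
top x0,y0 241 138 scale 6
top x0,y0 175 175 scale 6
scene x0,y0 229 205 scale 6
scene x0,y0 245 159 scale 6
```

View pics/c.png

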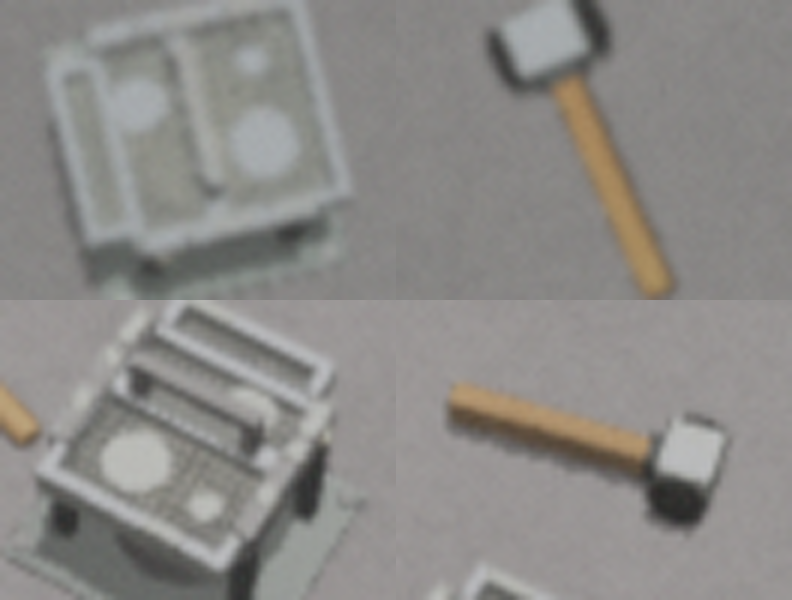

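The crop confirms both: the wooden mallet with its head at the top and its handle running down-right, and the grey screen with its narrow tail on the left (+y). The tail's end edge runs from about (50,73) to (89,240) in the crop.

```bash
python3 - <<'E'
from h import *
t=lambda x,y,z,o=(241,138),n='top': np.round(ray(n,o[0]+x/6-.5+.08,o[1]+y/6-.5+.08,z),4)
print('top tail far,near',t(50,73,.12),t(89,240,.12),'front far,near',t(300,1,.12),t(350,192,.12))
print('handle ends',t(180,40,.156),t(214,192,.156))
m=lambda x,y,z:t(x,y,z,(175,175))
print('mallet hend',m(259,287,.037),'hstart',m(171,85,.037),'head top',m(149,42,.048))
s=lambda x,y,z:t(x,y,z,(229,205),'scene')
print('scene tail far, near',s(330,370,.12),s(178,304-300,.12),'front far, near',s(228,565-300,.12),s(40,465-300,.12))
print('handle ends',s(250,425-300,.156),s(128,355-300,.156))
k=lambda x,y,z:t(x-396,y-300,z,(245,159),'scene')
print('mallet hend',k(460,390,.037),'hstart',k(652,447,.037),'head top',k(695,447,.048))
f=1/1.5625
print('tray top',[ray('top',u*f-.2,v*f-.2,.036).round(4) for u,v in [(537,225),(637,238),(627,316),(526,299)]])
print('tray sc',[ray('scene',u*f-.2,v*f-.2,.036).round(4) for u,v in [(305,411),(349,471),(250,534),(209,467)]])
for n,u,v,z in [('lid',299,224,.008),('jar',371,184,.1),('tin',491,180,.095),('cup',603,184,.09),('brush',437,340,.01),('knife',588,378,.01)]: print(n,ray('top',u*f,v*f,z).round(3))
E
```

```text
top tail far,near [0.6182 0.1544 0.12  ] [0.524  0.1327 0.12  ] front far,near [0.6588 0.0141 0.12  ] [ 0.5506 -0.0128  0.12  ]
handle ends [0.6297 0.0823 0.156 ] [0.5458 0.0642 0.156 ]
mallet hend [0.3769 0.2654 0.037 ] hstart [0.4951 0.3177 0.037 ] head top [0.5192 0.3293 0.048 ]
scene tail far, near [0.7522 0.0106 0.12  ] [0.5334 0.1226 0.12  ] front far, near [0.6709 0.0181 0.12  ] [ 0.5533 -0.0103  0.12  ]
handle ends [0.6324 0.0747 0.156 ] [0.5529 0.06   0.156 ]
mallet hend [0.385  0.2645 0.037 ] hstart [0.5059 0.319  0.037 ] head top [0.5303 0.3318 0.048 ]
tray top [array([ 0.6543, -0.1793,  0.036 ]), array([ 0.6239, -0.4061,  0.036 ]), array([ 0.4464, -0.3777,  0.036 ]), array([ 0.4854, -0.1512,  0.036 ])]
tray sc [array([ 0.5065, -0.159 ,  0.036 ]), array([ 0.6736, -0.1851,  0.036 ]), array([ 0.6283, -0.4089,  0.036 ]), array([ 0.461, -0.383,  0.036])]
lid [0.663 0.365 0.008]
jar [0.733 0.194 0.1  ]
tin [ 0.743 -0.07   0.095]
cup [ 0.735 -0.318  0.09 ]
brush [0.394 0.048 0.01 ]
knife [ 0.307 -0.294  0.01 ]
```

```bash
cat >> h.py <<'E'
def inc(P,yaw=None,ref=None):
    "normalised row (tool axes) to go from current pose to P with mallet/handle x-axis yaw (deg, mod 180), tool down"
    s=manip.read_state(); p,rv=ref if ref else (s['ee_pos'],s['orientation']); R=Ro.from_rotvec(rv)
    sh=R.inv().apply(np.array(P)-p)/.4
    if yaw is None: return sh.round(4),0
    best=None
    for k in (0,180):
        a=np.radians(yaw+k); x=[np.cos(a),np.sin(a),0]; y=[np.sin(a),-np.cos(a),0]
        d=(R.inv()*Ro.from_matrix(np.array([x,y,[0,0,-1]]).T)).as_rotvec()
        if best is None or np.linalg.norm(d)<np.linalg.norm(best): best=d
    return sh.round(4),(best/(2*np.pi)).round(4)
E
python3 - <<'E'
from h import *
print(Ro.from_rotvec(manip.read_state()['orientation']).as_matrix().round(3))
print(inc([.483,.312,.29],24))
E
```

```text
[[-0.896  0.445 -0.001]
 [ 0.445  0.896 -0.002]
 [-0.    -0.002 -1.   ]]
(array([-0.7347, -0.5754,  0.2853]), array([-3.0e-04, -1.0e-04, -1.4e-01]))
```

{"api": "drive_tool", "payload": {
  "increments": [
    [-0.7347, -0.5754, 0.2853, 0, 0, -0.14, 1],
    [-0.7347, -0.5754, 0.2853, 0, 0, -0.14, 1],
    [-0.7347, -0.5754, 0.2853, 0, 0, -0.14, 1],
    [-0.7347, -0.5754, 0.2853, 0, 0, -0.14, 1],
    [-0.7347, -0.5754, 0.2853, 0, 0, -0.14, 1],
    [-0.7347, -0.5754, 0.2853, 0, 0, -0.14, 1],
    [-0.7347, -0.5754, 0.2853, 0, 0, -0.14, 1],
    [-0.7347, -0.5754, 0.2853, 0, 0, -0.14, 1],
    [-0.7347, -0.5754, 0.2853, 0, 0, -0.14, 1],
    [-0.7347, -0.5754, 0.2853, 0, 0, -0.14, 1],
    [-0.7347, -0.5754, 0.2853, 0, 0, -0.14, 1],
    [-0.7347, -0.5754, 0.2853, 0, 0, -0.14, 1],
    [-0.7347, -0.5754, 0.2853, 0, 0, -0.14, 1],
    [-0.7347, -0.5754, 0.2853, 0, 0, -0.14, 1]
  ]
}}

```text
clock: 1.27
ee_pos: [0.4824, 0.315, 0.2911]
orientation: [-0.658, 3.071, 0.003]
ft_force: [0.1, 0.1, -0.5]
grip_width: 1.002
finger_force: 0.0
```

```bash
python3 - <<'E'
from h import *
snap('top');snap('scene');st=manip.read_state();p=st['ee_pos'];print(p,st['orientation'],st['joint_positions'].round(2))
m=[]
for n,X in (('top',[.49,.3,.03]),('scene',[.47,.3,.07])):
    x,y=map(int,proj(n,X)); print(n,x-33,y-33); a=np.load(n+'.npz')['pixels'][y-33:y+33,x-33:x+33,::-1]; m.append(cv2.resize(a,(396,396),interpolation=cv2.INTER_CUBIC))
    R=Ro.from_rotvec(st['orientation'])
    print('tip c',proj(n,p+R.apply([0,0,.16])), 'fingers', [proj(n,p+R.apply([0,s*.05,.155])) for s in(1,-1)])
cv2.imwrite('pics/d.png',np.hstack(m))
E
```

```text
[0.48243972 0.31462256 0.29107303] [-6.58197369e-01  3.07106391e+00  2.14556725e-03] [-0.52  0.57 -0.18  2.03  0.18  0.56  1.16]
top 175 157
tip c [200.2 189.8] fingers [array([186.1, 195.9]), array([213.9, 183.4])]
scene 244 142
tip c [284.  165.2] fingers [array([288.1, 154.7]), array([280. , 174.3])]
```

View pics/d.png

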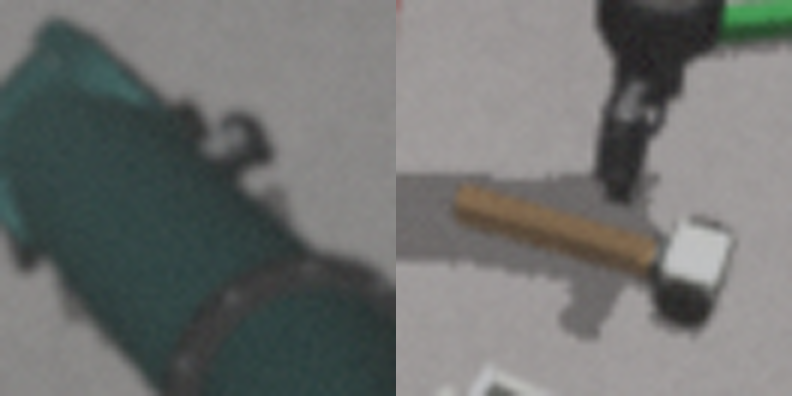

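The scene view shows the gripper over the wooden handle, with a fingertip at (620,190) within 2 px of its predicted place. The mallet head is at (697,250). I'll descend and grip.

```bash
python3 - <<'E'
from h import *
print(inc([.4856,.3133,.180],24))
E
```

```text
(array([-0.0056, -0.0066,  0.2777]), array([0.0002, 0.0002, 0.0005]))
```

{"api": "drive_tool", "payload": {
  "increments": [
    [-0.0056, -0.0066, 0.1, 0, 0, 0, 1],
    [-0.0056, -0.0066, 0.19, 0, 0, 0, 1],
    [-0.0056, -0.0066, 0.25, 0, 0, 0, 1],
    [-0.0056, -0.0066, 0.2777, 0, 0, 0, 1],
    [-0.0056, -0.0066, 0.2777, 0, 0, 0, 1],
    [-0.0056, -0.0066, 0.2777, 0, 0, 0, 0],
    [-0.0056, -0.0066, 0.2777, 0, 0, 0, 0],
    [-0.0056, -0.0066, 0.2777, 0, 0, 0, 0],
    [-0.0056, -0.0066, 0.2777, 0, 0, 0, 0],
    [-0.0056, -0.0066, 0.2777, 0, 0, 0, 0],
    [-0.0056, -0.0066, 0.2777, 0, 0, 0, 0],
    [-0.0056, -0.0066, 0.2777, 0, 0, 0, 0],
    [-0.0056, -0.0066, 0.2777, 0, 0, 0, 0],
    [-0.0056, -0.0066, 0.2777, 0, 0, 0, 0],
    [-0.0056, -0.0066, 0.2777, 0, 0, 0, 0]
  ]
}}

```text
clock: 2.62
ee_pos: [0.4867, 0.3114, 0.1807]
orientation: [-0.652, 3.071, 0.001]
ft_force: [-0.6, -0.9, 6.0]
grip_width: 0.223
finger_force: 59.7
```

```bash
python3 - <<'E'
from h import *
print(inc([.473,.183,.267],13.3))
E
```

```text
(array([ 0.1614, -0.2791, -0.2163]), array([0.0001, 0.0003, 0.0297]))
```

{"api": "drive_tool", "payload": {
  "increments": [
    [0, 0, -0.05, 0, 0, 0, 0],
    [0, 0, -0.14, 0, 0, 0, 0],
    [0, 0, -0.2163, 0, 0, 0, 0],
    [0.05, -0.08, -0.2163, 0, 0, 0.0297, 0],
    [0.1, -0.17, -0.2163, 0, 0, 0.0297, 0],
    [0.14, -0.24, -0.2163, 0, 0, 0.0297, 0],
    [0.1614, -0.2791, -0.2163, 0, 0, 0.0297, 0],
    [0.1614, -0.2791, -0.2163, 0, 0, 0.0297, 0],
    [0.1614, -0.2791, -0.2163, 0, 0, 0.0297, 0]
  ]
}}

```text
clock: 3.37
ee_pos: [0.4725, 0.181, 0.266]
orientation: [0.359, -3.12, 0.001]
ft_force: [0.1, 0.6, -3.9]
grip_width: 0.223
finger_force: 59.3
```

```bash
python3 - <<'E'
from h import *
snap('top');snap('scene');st=manip.read_state();p=st['ee_pos'];print(p,st['orientation'],st['ft_force'])
m=[]
for n,X in (('top',[.56,.12,.1]),('scene',[.55,.12,.11])):
    x,y=map(int,proj(n,X)); print(n,x-33,y-40); a=np.load(n+'.npz')['pixels'][y-40:y+40,x-33:x+33,::-1]; m.append(cv2.resize(a,(396,480),interpolation=cv2.INTER_CUBIC))
cv2.imwrite('pics/e.png',np.hstack(m))
E
```

```text
[0.4729995  0.18373332 0.26613818] [-3.65324812e-01  3.11945709e+00  1.82156105e-03] [ 0.06144805  0.97013702 -2.60393713]
top 226 127
scene 228 170
```

View pics/e.png

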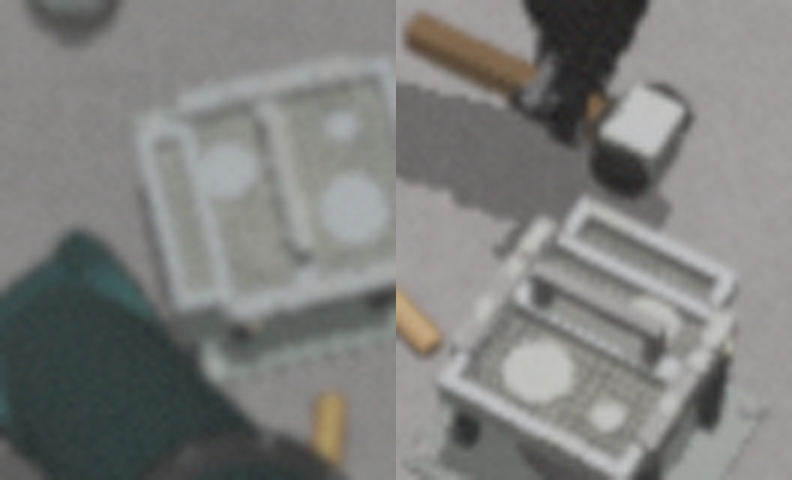

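The scene view shows the head with its top at (645,122), facing the near tail corner. The tail end edge runs from (588,198) to (735,275) and the front from (440,378) to (632,475). In the top view the tail runs (142,130) to (185,310).

```bash
python3 - <<'E'
from h import *
from scipy.optimize import least_squares
S={'scene':(228,170,[(588-396,198),(735-396,275),(440-396,378),(632-396,475)]),'top':(226,127,[(183,311),(141,128)])}
M=np.array([[-52,75],[52,75],[-60,-75],[60,-75]])/1000
def fit(views):
    def r(q):
        c,s=np.cos(q[2]),np.sin(q[2]); e=[]
        for n in views:
            x0,y0,P=S[n]
            for m,p in zip(M,P): e+=list(proj(n,[q[0]+c*m[0]-s*m[1],q[1]+s*m[0]+c*m[1],.12])-[x0+p[0]/6-.42,y0+p[1]/6-.42])
        return e
    o=least_squares(r,[.59,.071,.23],diff_step=.01); return o.x.round(4),np.degrees(o.x[2]).round(1),np.round(o.fun,1)
print(fit(['scene']));print(fit(['scene','top']))
n='scene';print('head top', ray(n,228+(645-396)/6-.42,170+122/6-.42,.134))
E
```

```text
(array([0.5952, 0.0738, 0.2413]), np.float64(13.8), array([-0.4, -0.4,  1.1, -0.3, -0. ,  0.3, -0.8,  0.7]))
(array([0.594 , 0.0727, 0.2584]), np.float64(14.8), array([-1.3, -0.4,  0.4, -0.7, -0.3,  0.7, -0.8,  0.6, -0.4, -1. , -1.4,
       -0.2]))
head top [0.52161251 0.19029749 0.134     ]
```

{"api": "drive_tool", "payload": {
  "increments": [
    [0, -0.015, 0, 0, 0, 0, 0],
    [0, -0.03, 0, 0, 0, 0, 0],
    [0, -0.0325, 0, 0, 0, 0, 0],
    [0, -0.035, 0, 0, 0, 0, 0],
    [0, -0.0375, 0, 0, 0, 0, 0],
    [0, -0.04, 0, 0, 0, 0, 0],
    [0, -0.0425, 0, 0, 0, 0, 0],
    [0, -0.0425, 0, 0, 0, 0, 0],
    [0, -0.0425, 0, 0, 0, 0, 0]
  ]
}}

```text
clock: 4.22
ee_pos: [0.4767, 0.1663, 0.2661]
orientation: [-0.364, 3.12, 0.0]
ft_force: [-0.3, 0.5, -2.6]
grip_width: 0.222
finger_force: 59.3
```

```bash
cat >> h.py <<'E'
def st():
    s=manip.read_state(); a=np.radians(13.5); uy=np.array([-np.sin(a),np.cos(a),0]); ux=np.array([np.cos(a),np.sin(a),0])
    print('t',round(s['clock'],2),'push y',round(1000*uy@(s['ee_pos']-[.594,.073,0]),1),'x',round(1000*ux@(s['ee_pos']-[.594,.073,0]),1),'z',round(1000*s['ee_pos'][2],1),'Fy',round(uy@s['ft_force'],1),'F',s['ft_force'].round(1),'M',s['wrist_torque'].round(2),s['grip_width'].round(3))
E
python3 -c "
from h import *
st()"
```

```text
Traceback (most recent call last):
  File "h.py", line 28, in st
    print('t',round(s['clock'],2),'push y',round(1000*uy@(s['ee_pos']-[.594,.073,0]),1),'x',round(1000*ux@(s['ee_pos']-[.594,.073,0]),1),'z',round(1000*s['ee_pos'][2],1),'Fy',round(uy@s['ft_force'],1),'F',s['ft_force'].round(1),'M',s['wrist_torque'].round(2),s['grip_width'].round(3))
                                                                                                                                                                                                                                                                   ^^^^^^^^^^^^^^^^^^^^^
AttributeError: 'float' object has no attribute 'round'
```

{"api": "drive_tool", "payload": {
  "increments": [
    [0, -0.0025, 0, 0, 0, 0, 0],
    [0, -0.005, 0, 0, 0, 0, 0],
    [0, -0.0075, 0, 0, 0, 0, 0],
    [0, -0.0075, 0, 0, 0, 0, 0],
    [0, -0.0075, 0, 0, 0, 0, 0]
  ]
}}

```text
clock: 4.63
ee_pos: [0.4775, 0.1632, 0.266]
orientation: [-0.364, 3.12, -0.0]
ft_force: [-0.3, -0.0, -3.5]
grip_width: 0.228
finger_force: 59.3
```

{"api": "drive_tool", "payload": {
  "increments": [
    [0, -0.0025, 0, 0, 0, 0, 0],
    [0, -0.005, 0, 0, 0, 0, 0],
    [0, -0.0075, 0, 0, 0, 0, 0],
    [0, -0.0075, 0, 0, 0, 0, 0]
  ]
}}

```text
clock: 4.97
ee_pos: [0.4782, 0.1601, 0.266]
orientation: [0.363, -3.12, 0.0]
ft_force: [-0.2, 0.5, -1.9]
grip_width: 0.229
finger_force: 59.3
```

{"api": "drive_tool", "payload": {
  "increments": [
    [0, -0.0025, 0, 0, 0, 0, 0],
    [0, -0.005, 0, 0, 0, 0, 0],
    [0, -0.0075, 0, 0, 0, 0, 0],
    [0, -0.0075, 0, 0, 0, 0, 0]
  ]
}}

```text
clock: 5.3
ee_pos: [0.4785, 0.1583, 0.2661]
orientation: [-0.366, 3.12, 0.002]
ft_force: [0.0, 3.7, -3.3]
grip_width: 0.226
finger_force: 59.5
```

{"api": "drive_tool", "payload": {
  "increments": [
    [0, -0.0025, 0, 0, 0, 0, 0],
    [0, -0.005, 0, 0, 0, 0, 0],
    [0, -0.0075, 0, 0, 0, 0, 0],
    [0, -0.0075, 0, 0, 0, 0, 0]
  ]
}}

```text
clock: 5.63
ee_pos: [0.4787, 0.1573, 0.2661]
orientation: [-0.371, 3.119, 0.006]
ft_force: [-2.9, 7.5, -3.3]
grip_width: 0.224
finger_force: 60.0
```

{"api": "drive_tool", "payload": {
  "increments": [
    [0, -0.0025, 0, 0, 0, 0, 0],
    [0, -0.005, 0, 0, 0, 0, 0],
    [0, -0.0075, 0, 0, 0, 0, 0],
    [0, -0.0075, 0, 0, 0, 0, 0]
  ]
}}

```text
clock: 5.97
ee_pos: [0.4789, 0.1558, 0.2662]
orientation: [-0.375, 3.119, 0.008]
ft_force: [-4.3, 9.8, -2.7]
grip_width: 0.221
finger_force: 60.5
```

{"api": "drive_tool", "payload": {
  "increments": [
    [0, -0.0025, 0, 0, 0, 0, 0],
    [0, -0.005, 0, 0, 0, 0, 0],
    [0, -0.0075, 0, 0, 0, 0, 0],
    [0, -0.0075, 0, 0, 0, 0, 0]
  ]
}}

```text
clock: 6.3
ee_pos: [0.4786, 0.1543, 0.2662]
orientation: [0.379, -3.118, -0.011]
ft_force: [-6.9, 12.9, -1.0]
grip_width: 0.226
finger_force: 61.3
```

{"api": "drive_tool", "payload": {
  "increments": [
    [0, -0.0015, 0, 0, 0, 0, 0],
    [0, -0.003, 0, 0, 0, 0, 0],
    [0, -0.003, 0, 0, 0, 0, 0],
    [0, -0.003, 0, 0, 0, 0, 0]
  ]
}}

```text
clock: 6.63
ee_pos: [0.4785, 0.1539, 0.2662]
orientation: [0.381, -3.117, -0.012]
ft_force: [-8.6, 14.7, -0.1]
grip_width: 0.226
finger_force: 61.7
```

```bash
sed -i "s/s\['grip_width'\].round(3)/round(s['grip_width'],3)/" h.py; python3 - <<'E'
from h import *
st()
a=np.load('scene.npz')['pixels'].copy(); snap('scene')
b=np.load('scene.npz')['pixels']
m=[cv2.resize(i[170:250,228:294,::-1],(396,480),interpolation=cv2.INTER_CUBIC) for i in(a,b)]
cv2.imwrite('pics/f.png',np.hstack(m)); st()
E
```

```text
t 6.63 push y 105.7 x -93.4 z 266.2 Fy 16.3 F [-8.6 14.7 -0.1] M [3.04 1.63 0.64] 0.226
t 6.68 push y 105.6 x -93.4 z 266.2 Fy 15.9 F [-7.  14.6 -1. ] M [3.05 1.7  0.55] 0.224
```

View pics/f.png

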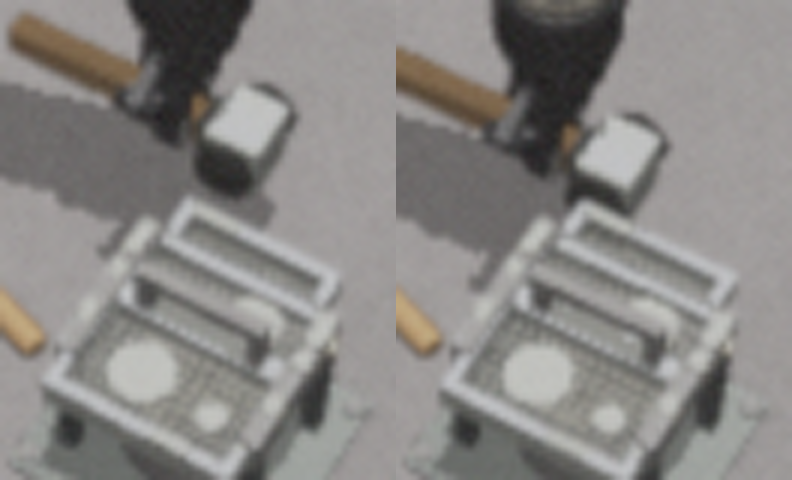

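```bash
cat >> h.py <<'E'
UX=np.array([np.cos(.2356),np.sin(.2356)]); UY=np.array([-UX[1],UX[0]])
REF=cv2.imread('pics/e.png')[:480,396:]
B=[(90,325,190,420),(180,392,240,440),(170,185,230,250),(285,235,345,300)]
def track(show=True):
    "rigid motion of the screen since REF: mm toward -y at near/far tail point"
    p=snap('scene')['pixels']; c=cv2.resize(p[170:250,228:294,::-1],(396,480),interpolation=cv2.INTER_CUBIC)
    g=[cv2.GaussianBlur(cv2.cvtColor(i,cv2.COLOR_BGR2GRAY),(0,0),3).astype(np.float32) for i in (REF,c)]
    out=[]
    for x0,y0,x1,y1 in B[:2]:
        T=g[0][y0:y1,x0:x1]; pad=28; ys,xs=max(0,y0-pad),max(0,x0-pad); r=cv2.matchTemplate(g[1][ys:y1+pad,xs:x1+pad],T,cv2.TM_CCOEFF_NORMED)
        _,v,_,(mx,my)=cv2.minMaxLoc(r); u=(x0+x1)/12; w=(y0+y1)/12
        A=ray('scene',228+u,170+w,.11); Bp=ray('scene',228+u+(mx+xs-x0)/6,170+w+(my+ys-y0)/6,.11)
        d=(Bp-A)[:2]; q=(A[:2]-[.594,.073]); out.append((1000*UX@q,1000*UY@q,-1000*UY@d,1000*UX@d,v))
    k=(out[1][2]-out[0][2])/(out[1][0]-out[0][0]); f=lambda x: out[0][2]+k*(x-out[0][0])
    if show: print(np.round(out,2).tolist())
    print('near',round(f(-44),1),'far',round(f(44),1)); st()
E
python3 -c "
from h import *
track()"
```

```text
[[-15.59, -38.37, 1.94, 1.81, 0.98], [32.13, -42.04, 0.52, 1.59, 0.98]]
near 2.8 far 0.2
t 6.73 push y 105.6 x -93.4 z 266.2 Fy 15.9 F [-7.3 14.6 -0.2] M [3.04 1.65 0.58] 0.221
```

{"api": "drive_tool", "payload": {
  "increments": [
    [0, 0, 0, 0, 0, 0, 0],
    [0, -0.0015, 0, 0, 0, 0, 0],
    [0, -0.0015, 0, 0, 0, 0, 0]
  ]
}}

```text
clock: 6.98
ee_pos: [0.4785, 0.1537, 0.2662]
orientation: [0.382, -3.117, -0.012]
ft_force: [-9.0, 15.3, -1.0]
grip_width: 0.224
finger_force: 62.0
```

```bash
python3 -c "
from h import *
track(0)"
```

```text
near 2.4 far 0.2
t 7.03 push y 105.4 x -93.5 z 266.2 Fy 17.6 F [-9.7 15.8 -0.4] M [3.19 1.73 0.57] 0.227
```

{"api": "drive_tool", "payload": {
  "increments": [
    [0, 0.02, 0, 0, 0, 0, 0],
    [0, 0.055, 0, 0, 0, 0, 0],
    [-0.05, 0.055, 0, 0, 0, 0, 0],
    [-0.12, 0.055, 0, 0, 0, 0, 0],
    [-0.18, 0.055, 0, 0, 0, 0, 0],
    [-0.215, 0.055, 0, 0, 0, 0, 0],
    [-0.22, 0.05, 0, 0, 0, 0, 0],
    [-0.22, 0.04, 0, 0, 0, 0, 0],
    [-0.22, 0.035, 0, 0, 0, 0, 0],
    [-0.22, 0.0325, 0, 0, 0, 0, 0],
    [-0.22, 0.03, 0, 0, 0, 0, 0],
    [-0.22, 0.0275, 0, 0, 0, 0, 0],
    [-0.22, 0.025, 0, 0, 0, 0, 0],
    [-0.22, 0.0225, 0, 0, 0, 0, 0],
    [-0.22, 0.02, 0, 0, 0, 0, 0],
    [-0.22, 0.02, 0, 0, 0, 0, 0]
  ]
}}

```text
clock: 8.37
ee_pos: [0.5633, 0.1776, 0.2659]
orientation: [0.369, -3.117, -0.005]
ft_force: [-3.7, 5.9, -2.5]
grip_width: 0.226
finger_force: 59.8
```

```bash
python3 -c "
from h import *
track(0)"
```

```text
near 3.2 far 0.1
t 8.42 push y 108.9 x -5.5 z 265.9 Fy 6.2 F [-4.5  5.3 -3.2] M [1.14 0.88 0.22] 0.223
```

{"api": "drive_tool", "payload": {
  "increments": [
    [0, -0.0025, 0, 0, 0, 0, 0],
    [0, -0.005, 0, 0, 0, 0, 0],
    [0, -0.0075, 0, 0, 0, 0, 0],
    [0, -0.01, 0, 0, 0, 0, 0],
    [0, -0.0125, 0, 0, 0, 0, 0],
    [0, -0.0125, 0, 0, 0, 0, 0]
  ]
}}

```text
clock: 8.92
ee_pos: [0.5648, 0.175, 0.2661]
orientation: [-0.375, 3.118, 0.01]
ft_force: [-2.1, 9.0, -5.5]
grip_width: 0.225
finger_force: 60.2
```

```bash
python3 -c "
from h import *
track(0)"
```

```text
near 2.5 far 2.5
t 8.97 push y 105.9 x -4.5 z 266.1 Fy 8.3 F [-2.3  8.  -4.5] M [1.86 0.69 0.39] 0.221
```

{"api": "drive_tool", "payload": {
  "increments": [
    [0, -0.0025, 0, 0, 0, 0, 0],
    [0, -0.005, 0, 0, 0, 0, 0],
    [0, -0.0075, 0, 0, 0, 0, 0],
    [0, -0.01, 0, 0, 0, 0, 0],
    [0, -0.01, 0, 0, 0, 0, 0]
  ]
}}

```text
clock: 9.38
ee_pos: [0.5659, 0.1722, 0.2662]
orientation: [-0.377, 3.117, 0.012]
ft_force: [-2.5, 11.2, -6.1]
grip_width: 0.224
finger_force: 60.5
```

```bash
python3 -c "
from h import *
track(0)"
```

```text
near 3.5 far 5.0
t 9.43 push y 102.9 x -4.1 z 266.2 Fy 12.0 F [-1.7 11.9 -5.2] M [2.34 0.63 0.48] 0.225
```

{"api": "drive_tool", "payload": {
  "increments": [
    [0, 0.02, 0, 0, 0, 0, 0],
    [0, 0.055, 0, 0, 0, 0, 0],
    [0.05, 0.055, 0, 0, 0, 0, 0],
    [0.12, 0.055, 0, 0, 0, 0, 0],
    [0.18, 0.055, 0, 0, 0, 0, 0],
    [0.215, 0.055, 0, 0, 0, 0, 0],
    [0.22, 0.045, 0, 0, 0, 0, 0],
    [0.22, 0.035, 0, 0, 0, 0, 0],
    [0.22, 0.03, 0, 0, 0, 0, 0],
    [0.22, 0.0275, 0, 0, 0, 0, 0],
    [0.22, 0.025, 0, 0, 0, 0, 0],
    [0.22, 0.0225, 0, 0, 0, 0, 0],
    [0.22, 0.02, 0, 0, 0, 0, 0],
    [0.22, 0.0175, 0, 0, 0, 0, 0],
    [0.22, 0.015, 0, 0, 0, 0, 0],
    [0.22, 0.0125, 0, 0, 0, 0, 0],
    [0.22, 0.01, 0, 0, 0, 0, 0],
    [0.22, 0.0075, 0, 0, 0, 0, 0],
    [0.22, 0.005, 0, 0, 0, 0, 0],
    [0.22, 0.0025, 0, 0, 0, 0, 0]
  ]
}}

```text
clock: 11.1
ee_pos: [0.4804, 0.1518, 0.2664]
orientation: [-0.376, 3.117, 0.01]
ft_force: [-3.9, 11.3, -1.3]
grip_width: 0.229
finger_force: 61.1
```

```bash
python3 -c "
from h import *
track(0)"
```

```text
near 5.1 far 6.0
t 11.15 push y 102.8 x -92.1 z 266.4 Fy 10.0 F [-4.7  9.1 -0.8] M [1.82 0.68 0.39] 0.223
```

{"api": "drive_tool", "payload": {
  "increments": [
    [0, -0.0025, 0, 0, 0, 0, 0],
    [0, -0.005, 0, 0, 0, 0, 0],
    [0, -0.0075, 0, 0, 0, 0, 0],
    [0, -0.01, 0, 0, 0, 0, 0],
    [0, -0.01, 0, 0, 0, 0, 0]
  ]
}}

```text
clock: 11.57
ee_pos: [0.4803, 0.1488, 0.2663]
orientation: [0.379, -3.118, -0.011]
ft_force: [-6.2, 13.1, 0.6]
grip_width: 0.224
finger_force: 61.6
```

```bash
python3 -c "
from h import *
track(0)"
```

```text
near 8.0 far 5.8
t 11.62 push y 100.3 x -92.9 z 266.3 Fy 15.4 F [-6.3 14.3  0.9] M [2.64 1.24 0.57] 0.225
```

{"api": "drive_tool", "payload": {
  "increments": [
    [0, 0.02, 0, 0, 0, 0, 0],
    [0, 0.055, 0, 0, 0, 0, 0],
    [-0.05, 0.055, 0, 0, 0, 0, 0],
    [-0.12, 0.055, 0, 0, 0, 0, 0],
    [-0.18, 0.055, 0, 0, 0, 0, 0],
    [-0.215, 0.055, 0, 0, 0, 0, 0],
    [-0.22, 0.045, 0, 0, 0, 0, 0],
    [-0.22, 0.035, 0, 0, 0, 0, 0],
    [-0.22, 0.03, 0, 0, 0, 0, 0],
    [-0.22, 0.0265, 0, 0, 0, 0, 0],
    [-0.22, 0.0235, 0, 0, 0, 0, 0],
    [-0.22, 0.0205, 0, 0, 0, 0, 0],
    [-0.22, 0.0175, 0, 0, 0, 0, 0],
    [-0.22, 0.0145, 0, 0, 0, 0, 0],
    [-0.22, 0.0115, 0, 0, 0, 0, 0],
    [-0.22, 0.0085, 0, 0, 0, 0, 0],
    [-0.22, 0.006, 0, 0, 0, 0, 0],
    [-0.22, 0.0035, 0, 0, 0, 0, 0],
    [-0.22, 0.001, 0, 0, 0, 0, 0],
    [-0.22, -0.001, 0, 0, 0, 0, 0]
  ]
}}

```text
clock: 13.28
ee_pos: [0.5658, 0.1688, 0.266]
orientation: [0.377, -3.119, -0.012]
ft_force: [-3.2, 12.5, -6.0]
grip_width: 0.222
finger_force: 60.7
```

```bash
python3 -c "
from h import *
track(0)"
```

```text
near 7.7 far 9.1
t 13.33 push y 99.5 x -5.0 z 266.0 Fy 10.4 F [-2.8 10.  -6. ] M [2.25 0.76 0.47] 0.221
```

{"api": "drive_tool", "payload": {
  "increments": [
    [0, -0.0025, 0, 0, 0, 0, 0],
    [0, -0.005, 0, 0, 0, 0, 0],
    [0, -0.0075, 0, 0, 0, 0, 0],
    [0, -0.0075, 0, 0, 0, 0, 0]
  ]
}}

```text
clock: 13.67
ee_pos: [0.5671, 0.1664, 0.2661]
orientation: [-0.378, 3.117, 0.013]
ft_force: [-2.4, 12.2, -6.3]
grip_width: 0.227
finger_force: 60.8
```

```bash
python3 -c "
from h import *
track(0)"
```

```text
near 8.6 far 10.9
t 13.72 push y 97.0 x -4.3 z 266.1 Fy 11.8 F [-1.3 11.8 -7.2] M [2.57 0.64 0.58] 0.223
```

{"api": "drive_tool", "payload": {
  "increments": [
    [0, 0.02, 0, 0, 0, 0, 0],
    [0, 0.055, 0, 0, 0, 0, 0],
    [0.05, 0.055, 0, 0, 0, 0, 0],
    [0.12, 0.055, 0, 0, 0, 0, 0],
    [0.18, 0.055, 0, 0, 0, 0, 0],
    [0.215, 0.055, 0, 0, 0, 0, 0],
    [0.22, 0.045, 0, 0, 0, 0, 0],
    [0.22, 0.035, 0, 0, 0, 0, 0],
    [0.22, 0.03, 0, 0, 0, 0, 0],
    [0.22, 0.0265, 0, 0, 0, 0, 0],
    [0.22, 0.0235, 0, 0, 0, 0, 0],
    [0.22, 0.0205, 0, 0, 0, 0, 0],
    [0.22, 0.0175, 0, 0, 0, 0, 0],
    [0.22, 0.0145, 0, 0, 0, 0, 0],
    [0.22, 0.0115, 0, 0, 0, 0, 0],
    [0.22, 0.0085, 0, 0, 0, 0, 0],
    [0.22, 0.006, 0, 0, 0, 0, 0],
    [0.22, 0.0035, 0, 0, 0, 0, 0],
    [0.22, 0.001, 0, 0, 0, 0, 0],
    [0.22, -0.001, 0, 0, 0, 0, 0]
  ]
}}

```text
clock: 15.38
ee_pos: [0.4819, 0.1447, 0.2662]
orientation: [-0.377, 3.119, 0.01]
ft_force: [-7.8, 13.5, 0.8]
grip_width: 0.222
finger_force: 61.3
```

```bash
python3 -c "
from h import *
track(0)"
```

```text
near 12.7 far 12.4
t 15.43 push y 95.8 x -92.3 z 266.3 Fy 11.8 F [-6.6 10.5  1.3] M [2.4  1.36 0.41] 0.227
```

{"api": "drive_tool", "payload": {
  "increments": [
    [0, -0.0025, 0, 0, 0, 0, 0],
    [0, -0.005, 0, 0, 0, 0, 0],
    [0, -0.0075, 0, 0, 0, 0, 0],
    [0, -0.0075, 0, 0, 0, 0, 0]
  ]
}}

```text
clock: 15.77
ee_pos: [0.4816, 0.1429, 0.2661]
orientation: [0.38, -3.117, -0.012]
ft_force: [-8.4, 14.7, 0.2]
grip_width: 0.222
finger_force: 61.7
```

```bash
sed -i 's/pad=28/pad=45/' h.py; python3 -c "
from h import *
track()"
```

```text
[[-15.59, -38.37, 13.47, 1.46, 0.99], [32.13, -42.04, 13.31, 1.2, 0.98]]
near 13.6 far 13.3
t 15.82 push y 94.2 x -93.0 z 266.1 Fy 16.0 F [-9.2 14.3  0.9] M [2.91 1.79 0.57] 0.224
```

{"api": "drive_tool", "payload": {
  "increments": [
    [0, 0.02, 0, 0, 0, 0, 0],
    [0, 0.055, 0, 0, 0, 0, 0],
    [-0.05, 0.055, 0, 0, 0, 0, 0],
    [-0.12, 0.055, 0, 0, 0, 0, 0],
    [-0.18, 0.055, 0, 0, 0, 0, 0],
    [-0.215, 0.055, 0, 0, 0, 0, 0],
    [-0.22, 0.045, 0, 0, 0, 0, 0],
    [-0.22, 0.035, 0, 0, 0, 0, 0],
    [-0.22, 0.03, 0, 0, 0, 0, 0],
    [-0.22, 0.0265, 0, 0, 0, 0, 0],
    [-0.22, 0.0235, 0, 0, 0, 0, 0],
    [-0.22, 0.0205, 0, 0, 0, 0, 0],
    [-0.22, 0.0175, 0, 0, 0, 0, 0],
    [-0.22, 0.0145, 0, 0, 0, 0, 0],
    [-0.22, 0.0115, 0, 0, 0, 0, 0],
    [-0.22, 0.0085, 0, 0, 0, 0, 0],
    [-0.22, 0.006, 0, 0, 0, 0, 0],
    [-0.22, 0.0035, 0, 0, 0, 0, 0],
    [-0.22, 0.001, 0, 0, 0, 0, 0],
    [-0.22, -0.001, 0, 0, 0, 0, 0]
  ]
}}

```text
clock: 17.48
ee_pos: [0.5687, 0.1594, 0.2662]
orientation: [-0.371, 3.118, 0.006]
ft_force: [-0.3, 8.3, -4.0]
grip_width: 0.22
finger_force: 60.0
```

```bash
python3 -c "
from h import *
track()"
```

```text
[[-15.59, -38.37, 16.91, -1.73, 0.98], [32.13, -42.04, 18.92, -1.98, 0.96]]
near 15.7 far 19.4
t 17.53 push y 89.8 x -4.4 z 266.2 Fy 6.9 F [-0.6  6.9 -4. ] M [1.47 0.18 0.34] 0.224
```

{"api": "drive_tool", "payload": {
  "increments": [
    [0, 0.02, 0, 0, 0, 0, 0],
    [0, 0.055, 0, 0, 0, 0, 0],
    [0.05, 0.055, 0, 0, 0, 0, 0],
    [0.12, 0.055, 0, 0, 0, 0, 0],
    [0.18, 0.055, 0, 0, 0, 0, 0],
    [0.215, 0.055, 0, 0, 0, 0, 0],
    [0.22, 0.045, 0, 0, 0, 0, 0],
    [0.22, 0.035, 0, 0, 0, 0, 0],
    [0.22, 0.03, 0, 0, 0, 0, 0],
    [0.22, 0.0265, 0, 0, 0, 0, 0],
    [0.22, 0.0235, 0, 0, 0, 0, 0],
    [0.22, 0.0205, 0, 0, 0, 0, 0],
    [0.22, 0.0175, 0, 0, 0, 0, 0],
    [0.22, 0.0145, 0, 0, 0, 0, 0],
    [0.22, 0.0115, 0, 0, 0, 0, 0],
    [0.22, 0.0085, 0, 0, 0, 0, 0],
    [0.22, 0.006, 0, 0, 0, 0, 0],
    [0.22, 0.0035, 0, 0, 0, 0, 0],
    [0.22, 0.001, 0, 0, 0, 0, 0],
    [0.22, -0.001, 0, 0, 0, 0, 0]
  ]
}}

```text
clock: 19.2
ee_pos: [0.4839, 0.1357, 0.266]
orientation: [0.364, -3.12, -0.0]
ft_force: [-1.8, 0.3, -2.6]
grip_width: 0.221
finger_force: 59.4
```

```bash
python3 -c "
from h import *
track()"
```

```text
[[-15.59, -38.37, 23.79, 1.74, 0.97], [32.13, -42.04, 24.33, 1.15, 0.95]]
near 23.5 far 24.5
t 19.25 push y 86.5 x -92.5 z 266.0 Fy 0.8 F [ 0.2  0.8 -2.2] M [0.15 0.22 0.05] 0.221
```

Both sides have let go: the force is nil and the tracker shows about 23 mm on both sides. Next I'll lay the mallet down.

{"api": "drive_tool", "payload": {
  "increments": [
    [0, 0.1, 0, 0, 0, 0, 0],
    [-0.02, 0.2, 0, 0, 0, 0, 0],
    [-0.06, 0.3, 0.03, 0, 0, 0, 0],
    [-0.1, 0.39, 0.08, 0, 0, 0, 0],
    [-0.109, 0.424, 0.14, 0, 0, 0, 0],
    [-0.109, 0.424, 0.175, 0, 0, 0, 0],
    [-0.109, 0.424, 0.195, 0, 0, 0, 0],
    [-0.109, 0.424, 0.205, 0, 0, 0, 0],
    [-0.109, 0.424, 0.211, 0, 0, 0, 0],
    [-0.109, 0.424, 0.211, 0, 0, 0, 0],
    [-0.109, 0.424, 0.211, 0, 0, 0, 0]
  ]
}}

```text
clock: 20.17
ee_pos: [0.488, 0.3097, 0.1824]
orientation: [-0.361, 3.12, -0.0]
ft_force: [0.5, 0.7, -3.1]
grip_width: 0.225
finger_force: 59.8
```

{"api": "drive_tool", "payload": {
  "increments": [
    [0, 0, 0.002, 0, 0, 0, 0],
    [0, 0, 0.004, 0, 0, 0, 0],
    [0, 0, 0.005, 0, 0, 0, 0.3],
    [0, 0, 0.005, 0, 0, 0, 0.6],
    [0, 0, 0.005, 0, 0, 0, 1],
    [0, 0, 0.005, 0, 0, 0, 1],
    [0, 0, 0.005, 0, 0, 0, 1],
    [0, 0, 0.005, 0, 0, 0, 1],
    [0, 0, 0.005, 0, 0, 0, 1],
    [0, 0, -0.05, 0, 0, 0, 1],
    [0, 0, -0.15, 0, 0, 0, 1],
    [0, 0, -0.25, 0, 0, 0, 1],
    [0, 0, -0.35, 0, 0, 0, 1],
    [0, 0, -0.4, 0, 0, 0, 1]
  ]
}}

```text
clock: 21.33
ee_pos: [0.4882, 0.3114, 0.3462]
orientation: [-0.363, 3.115, 0.005]
ft_force: [0.4, 1.5, -0.5]
grip_width: 0.999
finger_force: 0.0
```

```bash
python3 - <<'E'
from h import *
track(0)
q=np.array([.594,.073])-.024*UY
for n,z in(('scene',.156),): print(proj(n,[*q,z]))
p=np.load('scene.npz')['pixels'];cv2.imwrite('pics/g.png',cv2.resize(p[150:260,210:320,::-1],(594,594),interpolation=cv2.INTER_CUBIC))
print(q,inc([*q,.36],13.5))
E
```

```text
near 24.3 far 24.3
t 21.38 push y 256.9 x -46.4 z 348.6 Fy 0.5 F [0.2 0.6 1.6] M [ 0.03 -0.04  0.01] 1.0
[257.8 224. ]
[0.59960223 0.04966301] (array([-0.1188, -0.7017, -0.0301]), array([ 0.0007,  0.0017, -0.0006]))
```

View pics/g.png

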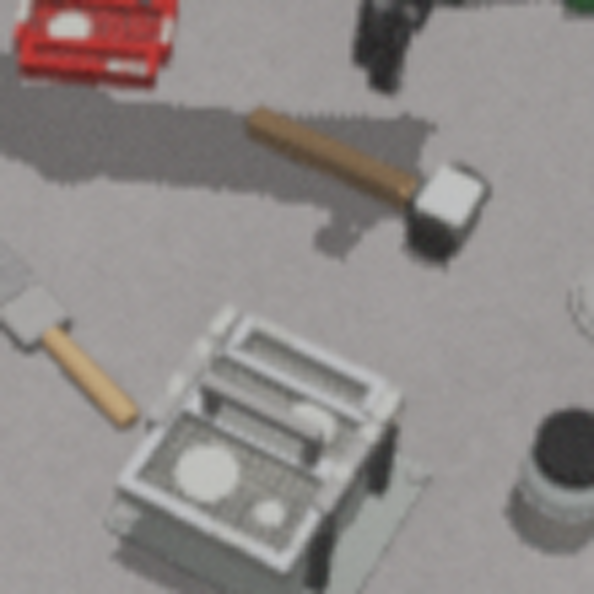

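The mallet lies on the bench, its head at (447,195). The handle bar runs from (205,378) to (325,440) with its middle near (265,410), a few mm off the prediction.

```bash
python3 - <<'E'
from h import *
e=[ray('scene',210+u/5.4-.4,150+v/5.4-.4,.154) for u,v in((206,380),(325,441))]
print(e,sum(e)/2); q=(.5*(sum(e)/2)[:2]+.5*np.array([.5996,.0497]));print(q)
print(inc([*q,.36],13.5))
E
```

```text
[array([0.56404039, 0.03823114, 0.154     ]), array([0.64566588, 0.05825551, 0.154     ])] [0.60485313 0.04824333 0.154     ]
[0.60222657 0.04897166]
(array([-0.1248, -0.7049, -0.0301]), array([ 0.0007,  0.0017, -0.0006]))
```

{"api": "drive_tool", "payload": {
  "increments": [
    [-0.02, -0.1, -0.0301, 0, 0, 0, 1],
    [-0.04, -0.2, -0.0301, 0, 0, 0, 1],
    [-0.06, -0.3, -0.0301, 0, 0, 0, 1],
    [-0.08, -0.4, -0.0301, 0, 0, 0, 1],
    [-0.1, -0.5, -0.0301, 0, 0, 0, 1],
    [-0.11, -0.6, -0.0301, 0, 0, 0, 1],
    [-0.12, -0.67, -0.0301, 0, 0, 0, 1],
    [-0.1248, -0.7049, -0.0301, 0, 0, 0, 1],
    [-0.1248, -0.7049, -0.0301, 0, 0, 0, 1],
    [-0.1248, -0.7049, 0.03, 0, 0, 0, 1],
    [-0.1248, -0.7049, 0.08, 0, 0, 0, 1],
    [-0.1248, -0.7049, 0.107, 0, 0, 0, 1],
    [-0.1248, -0.7049, 0.107, 0, 0, 0, 1]
  ]
}}

```text
clock: 22.47
ee_pos: [0.5991, 0.0501, 0.2962]
orientation: [0.369, -3.114, -0.002]
ft_force: [-0.2, 0.6, -1.1]
grip_width: 0.998
finger_force: 0.0
```

{"api": "drive_tool", "payload": {
  "increments": [
    [0, 0, 0, 0, 0, 0, 0.7],
    [0, 0, 0, 0, 0, 0, 0.5],
    [0, 0, 0, 0, 0, 0, 0.3],
    [0, 0, 0, 0, 0, 0, 0.2],
    [0, 0, 0, 0, 0, 0, 0],
    [0, 0, 0, 0, 0, 0, 0],
    [0, 0, 0, 0, 0, 0, 0],
    [0, 0, 0, 0, 0, 0, 0],
    [0, 0, 0, 0, 0, 0, 0],
    [0, 0, 0, 0, 0, 0, 0]
  ]
}}

```text
clock: 23.3
ee_pos: [0.601, 0.048, 0.2994]
orientation: [-0.364, 3.12, 0.0]
ft_force: [-1.1, -0.6, 6.3]
grip_width: 0.105
finger_force: 59.0
```

{"api": "drive_tool", "payload": {
  "increments": [
    [0, 0, -0.005, 0, 0, 0, 0],
    [0, -0.015, -0.005, 0, 0, 0, 0],
    [0, -0.035, -0.005, 0, 0, 0, 0],
    [0, -0.06, -0.005, 0, 0, 0, 0],
    [0, -0.1, -0.005, 0, 0, 0, 0],
    [0, -0.14, -0.005, 0, 0, 0, 0],
    [0, -0.18, -0.005, 0, 0, 0, 0],
    [0, -0.22, -0.005, 0, 0, 0, 0],
    [0, -0.26, -0.005, 0, 0, 0, 0],
    [0, -0.3, -0.005, 0, 0, 0, 0],
    [0, -0.325, -0.005, 0, 0, 0, 0],
    [0, -0.325, -0.005, 0, 0, 0, 0],
    [0, -0.325, -0.005, 0, 0, 0, 0]
  ]
}}

```text
clock: 24.38
ee_pos: [0.6305, -0.0798, 0.3004]
orientation: [0.36, -3.12, -0.0]
ft_force: [-0.7, 1.3, -3.7]
grip_width: 0.103
finger_force: 58.5
```

```bash
python3 - <<'E'
from h import *
snap('scene');st()
p=np.load('scene.npz')['pixels'];cv2.imwrite('pics/i.png',cv2.resize(p[180:370,120:320,::-1],(600,570),interpolation=cv2.INTER_CUBIC))
print(inc([.56,-.281,.34],-9.8),inc([.56,-.281,.206],-9.8))
E
```

```text
t 24.43 push y -155.6 x 0.1 z 300.4 Fy -0.5 F [ 0.7 -0.3 -4. ] M [ 0.02 -0.05 -0.  ] 0.107
(array([ 0.288 , -0.4526, -0.0992]), array([ 0.0001, -0.0002,  0.0642])) (array([ 0.2877, -0.4529,  0.2358]), array([ 0.0001, -0.0002,  0.0642]))
```

View pics/i.png

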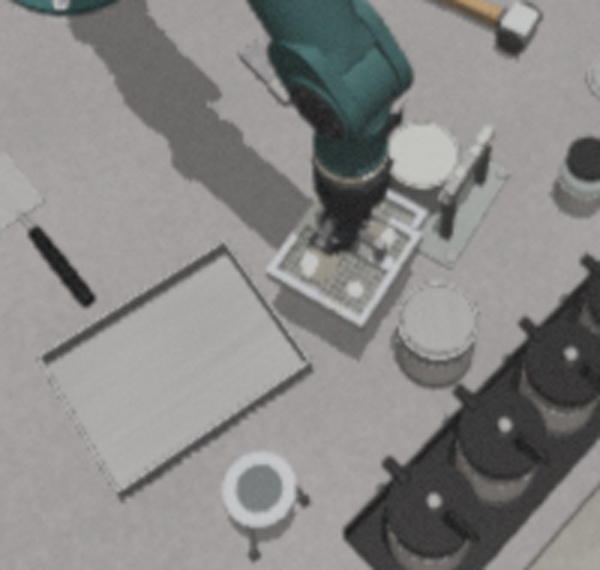

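The screen is out of the rails and held level, at (345,265). The tray is clear, centred at about (175,367).

{"api": "drive_tool", "payload": {
  "increments": [
    [0.03, -0.03, -0.07, 0, 0, 0, 0],
    [0.07, -0.1, -0.07, 0, 0, 0.0642, 0],
    [0.12, -0.18, -0.07, 0, 0, 0.0642, 0],
    [0.17, -0.26, -0.07, 0, 0, 0.0642, 0],
    [0.22, -0.34, -0.07, 0, 0, 0.0642, 0],
    [0.26, -0.41, -0.07, 0, 0, 0.0642, 0],
    [0.281, -0.4545, -0.05, 0, 0, 0.0642, 0],
    [0.281, -0.4545, 0.02, 0, 0, 0.0642, 0],
    [0.281, -0.4545, 0.1, 0, 0, 0.0642, 0],
    [0.281, -0.4545, 0.16, 0, 0, 0.0642, 0],
    [0.281, -0.4545, 0.2, 0, 0, 0.0642, 0],
    [0.281, -0.4545, 0.22, 0, 0, 0.0642, 0],
    [0.281, -0.4545, 0.232, 0, 0, 0.0642, 0],
    [0.281, -0.4545, 0.237, 0, 0, 0.0642, 0],
    [0.281, -0.4545, 0.239, 0, 0, 0.0642, 0],
    [0.281, -0.4545, 0.239, 0, 0, 0.0642, 0]
  ]
}}

```text
clock: 25.77
ee_pos: [0.5639, -0.2814, 0.2063]
orientation: [0.268, 3.128, -0.001]
ft_force: [-0.5, 0.1, -4.0]
grip_width: 0.108
finger_force: 59.2
```

{"api": "drive_tool", "payload": {
  "increments": [
    [0, 0, 0.003, 0, 0, 0, 0],
    [0, 0, 0.006, 0, 0, 0, 0],
    [0, 0, 0.008, 0, 0, 0, 0],
    [0, 0, 0.008, 0, 0, 0, 0]
  ]
}}

```text
clock: 26.1
ee_pos: [0.5636, -0.2816, 0.2035]
orientation: [0.268, 3.129, -0.001]
ft_force: [-1.9, 0.4, 4.0]
grip_width: 0.102
finger_force: 60.3
```

Touchdown: Fz went from −4 to +4. Now I'll release and back off upward.

{"api": "drive_tool", "payload": {
  "increments": [
    [0, 0, 0, 0, 0, 0, 0.2],
    [0, 0, 0, 0, 0, 0, 0.4],
    [0, 0, 0, 0, 0, 0, 0.7],
    [0, 0, 0, 0, 0, 0, 1],
    [0, 0, 0, 0, 0, 0, 1],
    [0, 0, 0, 0, 0, 0, 1],
    [0, 0, 0, 0, 0, 0, 1],
    [0, 0, 0, 0, 0, 0, 1],
    [0, 0, -0.05, 0, 0, 0, 1],
    [0, 0, -0.12, 0, 0, 0, 1],
    [0, 0, -0.22, 0, 0, 0, 1],
    [0, 0, -0.32, 0, 0, 0, 1],
    [0, 0, -0.4, 0, 0, 0, 1],
    [0, 0, -0.4, 0, 0, 0, 1],
    [0, 0, -0.4, 0, 0, 0, 1]
  ]
}}

```text
clock: 27.35
ee_pos: [0.5638, -0.2817, 0.3646]
orientation: [0.268, 3.125, -0.003]
ft_force: [0.3, 0.2, -0.5]
grip_width: 0.999
finger_force: 0.0
```

```bash
python3 - <<'E'
from h import *
p=snap('scene')['pixels'];cv2.imwrite('pics/j.png',cv2.resize(p[130:370,110:370,::-1],(650,600),interpolation=cv2.INTER_CUBIC))
E
```

```text
(no output)
```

View pics/j.png

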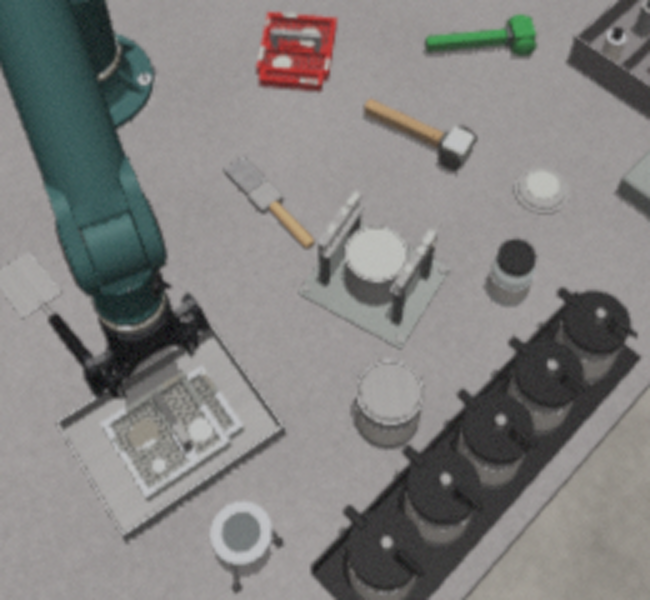

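The screen lies flat in the tray at (172,432), the mallet lies on the bench at (455,143), and the gripper is clear. Handing in.

```bash
python3 -c "
from workcell import manip
print(manip.job_done())"
```

```text
the job is handed in; nothing more can be done
None
```

I tapped the screen loose with the mallet, drew it out of the rails and laid it flat in the wash tray, handle up; the mallet is back on the bench and the job is handed in at about 27 s, though the hand-in call returned no verdict.

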